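# GO-pin check of a flanged sleeve on a magnetic V-block

### The arm

A 6-joint arm with a two-finger parallel gripper is mounted at the origin on the work surface. World frame = base frame: x ahead of the robot, y to its left, z up, the work surface at z = 0. Lengths are in mm, angles in rad, forces in N, time in s.
With the tool pointing down it reaches from about 375 to 975 mm from the base axis. Payload 3.8 kg.
Tool frame: the origin (TCP) lies on the centre line of the jaws, within the pads' length; the fingertips stand 14 mm ahead of it and the grasp point (between the pads) lies 5 mm behind it; z points along the fingers, y is the line along which they close (so a half turn about z gives the same grasp; the last joint's range is limited). The gripper opens to 85 mm and grips with 20 to 120 N. Pads are 22 mm wide; open, the fingers measure 114 mm over their backs; the gripper's body (76 mm by 85 mm) begins 54 mm behind the grasp point. The pads swing forward as they close: fully open they stand 13 mm farther back than shut.
Start: joints at [1.087, 0.264, 1.604, -0, 1.274, -0.037], TCP at [291.652, 608.734, 245.28] pointing down, gripper open.
Joint ranges: [-2.63, 2.63], [-0.94, 2.18], [0.31, 2.57], [-1.31, 4.45], [0, 2.66], [-2.55, 2.55]. Speed limits (rad/s): [2.57, 2.57, 3.14, 3.14, 3.14, 3.14].

### API

Orientations are given as a rotation vector (axis times angle).
In Python, from plant import sensors, imaging, workorder gives the robot as it stands.
- The arm moves only by the tool play_rows, never from a script. Its argument "moves" is a list of rows, each a list of 7 numbers: the closure, from 0 (fully open) to 1 (shut), then the shift along the world's x, y, z in units of 40 mm (1.0 is 40 mm), then the turn, a rotation vector about the world's x, y, z in units of 6 degrees (1.0 is 6 degrees). A call has 1 to 12 rows; each row is the pose to reach, as a shift and turn from the pose commanded when the call began; what a row does not reach only later rows make up. A row lasts 1/12 s, in which the tool goes at most 41.7 mm and 7.16 degrees, less where a joint would pass 70% of its speed; a pose out of reach is approached as far as the arm can. A call with a gripper value outside its range is refused whole. The fingers move at their own pace and stop on an object; "force" is the grip in N (left out, the last holds). Time passes only in rows, so rows that repeat a pose let the fingers close. It gives the time, the measured TCP pose, the force, the opening and the grip force at its end, in the units of the state.
- sensors.sense(): the state, without advancing time (a new reading comes with each control period).
- imaging.get_image(name): name is "scene" or "top" or "wrist"; returns (picture, depth): 384x512x3 uint8, red, green, blue; 384x512 float32, mm along the optical axis (not along the pixel's ray), 0 where there is no reading.
- imaging.camera_model(name): a dict with "camera_matrix" (3x3 intrinsics, pixels), "dist_coeffs" ([k1, k2, p1, p2, k3] as OpenCV has them; the pictures are not rectified), "pose" (4x4, takes a point from camera to world coordinates). Camera axes: x right, y down, z forward; pixel columns grow to the right and rows downward; lengths in mm; the calibration is good to about 2 mm. A picture is of the moment at which its call begins: read the wrist's pose just before it. camera_model takes no time and is no camera call; for the wrist camera it gives the pose at the moment of the call.
- workorder.job_done(): hands the job in; it is judged then, once.
The state is a dict: "time_s": time; "joints": joint angles; "qd": joint speeds; "joint_efforts": joint torques, N m; "tcp_pos": TCP position; "tcp_rot": TCP orientation; "force": force on the tool from outside, world axes, zero at the start; "torque": the same for the moment, N m; "grip_width": finger opening in mm; "grasp_force": force on a finger pad.
Only numpy, scipy, OpenCV 4.12 (cv2) and the standard library are available. Lean on these libraries where they do the work, as an engineer would, in place of code of your own. Each camera call takes 0.05 s, during which the arm holds its last target. There are 200 camera calls.

### The job

Check the bore of the flanged steel sleeve that sits in the cream magnetic V-block: lift the GO gauge pin (green band) off its small V-block and start its plain nose straight into the bore at the flanged end, without forcing it. Then let go of it and push it on through with the fingertips until its green-banded end is flush with the flange face and the nose shows at the other side. Leave the NO-GO pin (red band) in its V-block, and the bearing ring, gauge block and oil bottle where they are.

Things in the scene. Friction and masses are not known exactly. Their poses are not given: they have to be found in the camera images.
- go_pin_mid (a point): Centre of the loose GO gauge pin: plain steel rod, 12 mm diameter, 100 mm long, about 90 g, lying level in a small V-block, its axis 46.5 mm above the plate. x axis along the rod, from the plain nose (1.5 mm chamfer) to the green-banded end, which points away from the robot (within 0.5 rad of world +x); 38 to 46 mm of rod overhang the V-block there, free beneath and beside.
- go_pin_nose (a point): Centre of the flat nose face of the GO pin, 50 mm from its middle (-x end). Axes as go_pin_mid.
- go_pin_butt (a point): Centre of the flat end face at the banded end of the GO pin, 50 mm from its middle (+x end). The green band, 14 mm wide, begins 4 mm from this face. Axes as go_pin_mid.
- rest_go: Small ground steel V-block under the GO pin, cannot move: 36 mm long (x), 44 mm wide (y), 50 mm high, with a 90 degree V groove 24 mm wide and 12 mm deep along x in its top. Origin at the centre of its underside, on the plate.
- bore_mouth (a point): Centre of the bore's mouth in the sleeve's flange face, 80 mm above the plate. x axis: level, along the bore, straight out of the mouth, within 0.5 rad of world +x (it looks away from the robot). Bore: right through, 13.6 mm diameter, 70 mm long, with a 2.5 mm 45 degree chamfer at this mouth. Flange: 60 mm diameter, 6 mm thick; the sleeve behind it 46 mm diameter. Cannot move.
- sleeve_block: Cream and black magnetic V-block with the sleeve lying in its V, cannot move: 56 mm long (x), 80 mm wide (y), 68 mm high; top of the flange 110 mm high; a magnet knob stands out to 66 mm on its +y side. Origin on the plate under the middle of the sleeve, 35 mm behind the flange face; axes as bore_mouth.
- nogo_pin_mid (a point): Centre of the loose NO-GO gauge pin: steel rod like the GO pin but 15 mm in diameter with a red band, too big for the bore; its axis lies 48.6 mm above the plate in an equal small V-block, x axis towards the banded end. To be left alone.
- rest_nogo: Equal small V-block under the NO-GO pin, cannot move. The magnetic V-block and the two small V-blocks stand in three places side by side, in any order.
- ring_mid (a point): Centre of a loose steel bearing ring lying flat, 52 mm outside diameter, 15 mm high. Bystander.
- gauge_block_mid (a point): Centre of a loose steel gauge block lying flat, 35 x 30 x 10 mm. Bystander.
- oil_bottle_mid (a point): Centre of a small loose amber oil bottle, 36 mm in diameter, 85 mm high. Bystander.
Not all that is in view belongs to the job. Of the things like the sleeve_block, leave any that is turquoise; of the rest the larger one is meant.

How it is judged:
By the outcome, as a careful person would: the job done as asked, in the order asked, and still so for the second after the job is handed in, with the robot touching nothing.
It also fails if it takes over 61 s, if anything falls off the work surface, if the arm or the gripper's body presses on something with over 40 N, if the wrist force passes 120 N, or if a joint passes its speed limit or range.

## Working session

There is one attempt and no reset: what is moved stays moved. The work goes in short steps, Python scripts to look and compute and a tool call to move; the robot and the scene stay as the last step left them, time stands still between calls to the robot, and variables do not carry over. Pictures are saved under pics/ and viewed, at most 10 in all, crops included, and the job is handed in when it is done.

Besides the shell and the picture viewer there is one more tool, called after "Call:" as name(argument=value, ...) on one line, values as JSON. play_rows: Moves the arm, as the interface text tells. Its arguments: {"type":"object","properties":{"moves":{"type":"array"},"force":{"type":"number"}},"required":["moves"]}

```bash
mkdir -p pics; cat > h.py <<'E'
import numpy as np, cv2, pickle
from plant import sensors, imaging, workorder
def snap(n,tag):
    m=imaging.camera_model(n); im,d=imaging.get_image(n)
    pickle.dump((m,im,d),open(f'pics/{tag}.pkl','wb')); cv2.imwrite(f'pics/{tag}.png',im[:,:,::-1]); return m,im,d
def load(tag): return pickle.load(open(f'pics/{tag}.pkl','rb'))
def cloud(m,d):
    h,w=d.shape; u,v=np.meshgrid(np.arange(w),np.arange(h))
    p=cv2.undistortPoints(np.stack([u,v],-1).reshape(-1,1,2).astype(np.float64),np.array(m['camera_matrix']),np.array(m['dist_coeffs'])).reshape(h,w,2)
    P=np.stack([p[...,0]*d,p[...,1]*d,d],-1); T=np.array(m['pose'])
    return P@T[:3,:3].T+T[:3,3]
E
python3 - <<'E'
from h import *
a=snap('scene','s0')[1];b=snap('top','t0')[1]
for n in('scene','top'): print(np.round(imaging.camera_model(n)['pose'],2).tolist())
s=sensors.sense();print(s['time_s'],s['tcp_rot'])
E
```

```text
[[-0.44, 0.62, -0.65, 1343.61], [0.9, 0.3, -0.32, 325.07], [-0.0, -0.73, -0.69, 913.46], [0.0, 0.0, 0.0, 1.0]]
[[0.0, -1.0, 0.04, 469.32], [-1.0, -0.0, -0.0, -89.16], [0.0, -0.04, -1.0, 1064.61], [0.0, 0.0, 0.0, 1.0]]
0.1 [-0.6958795  -3.06301765  0.00311022]
```

View pics/t0.png

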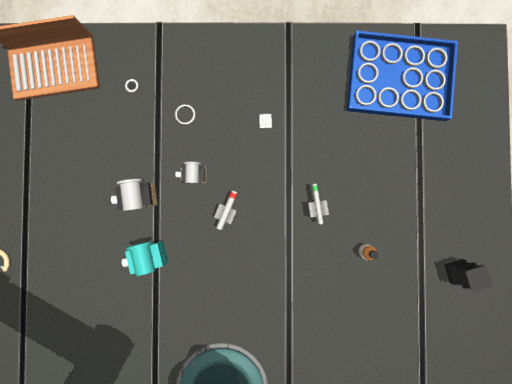

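View pics/s0.png

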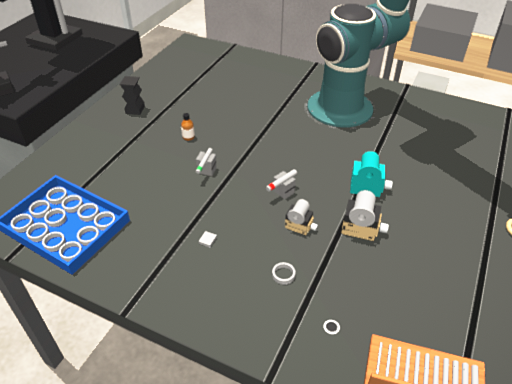

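The top view shows the GO pin (green band) at about (317,203), the NO-GO pin at (227,210), the large sleeve at (131,194), a small lookalike at (191,172) and the turquoise one at (145,258). I'll enlarge the crops and measure roughly.

```bash
python3 - <<'E'
from h import *
m,im,d=load('t0');P=cloud(m,d)
ms,ims,ds=load('s0')
a=cv2.resize(im[160:230,95:175],(400,350),interpolation=cv2.INTER_CUBIC)
b=cv2.resize(im[170:240,280:360],(400,350),interpolation=cv2.INTER_CUBIC)
c=cv2.resize(ims[145:245,330:430],(400,250),interpolation=cv2.INTER_CUBIC)
e=cv2.resize(ims[140:190,180:260],(400,250),interpolation=cv2.INTER_CUBIC)
cv2.imwrite('pics/c0.png',np.vstack([np.hstack([a,b]),np.hstack([c,e])])[:,:,::-1])
for u,v in [(131,194),(131,182),(131,207),(153,193),(114,199),(191,172),(315,187),(320,220),(318,205),(310,210),(326,208),(234,193),(221,227),(368,250)]: print(u,v,P[v,u].round(1))
print(imaging.camera_model('wrist')['camera_matrix'], np.round(imaging.camera_model('wrist')['pose'],3))
E
```

```text
131 194 [491.2 205.1 101.3]
131 182 [519.4 206.5  98.2]
131 207 [460.9 204.4 102.2]
153 193 [495.4 171.2  31.3]
114 199 [480.1 267.7  35.1]
191 172 [545.1  69.7  73.6]
315 187 [ 510.2 -231.5   53.9]
320 220 [ 429.6 -243.2   54.7]
318 205 [ 466.2 -238.9   51.9]
310 210 [ 453.8 -219.5   49.6]
326 208 [ 458.8 -258.6   51.3]
234 193 [495.2 -33.   54.9]
221 227 [412.3  -1.8  56. ]
368 250 [ 357.6 -358.    61.8]
[[341.97574025   0.         261.59642116]
 [  0.         341.97574025 193.59786667]
 [  0.           0.           1.        ]] [[ 4.31000e-01  8.61000e-01  2.71000e-01  2.20868e+02]
 [ 9.02000e-01 -4.11000e-01 -1.31000e-01  6.41542e+02]
 [-2.00000e-03  3.01000e-01 -9.54000e-01  3.71915e+02]
 [ 0.00000e+00  0.00000e+00  0.00000e+00  1.00000e+00]]
```

View pics/c0.png

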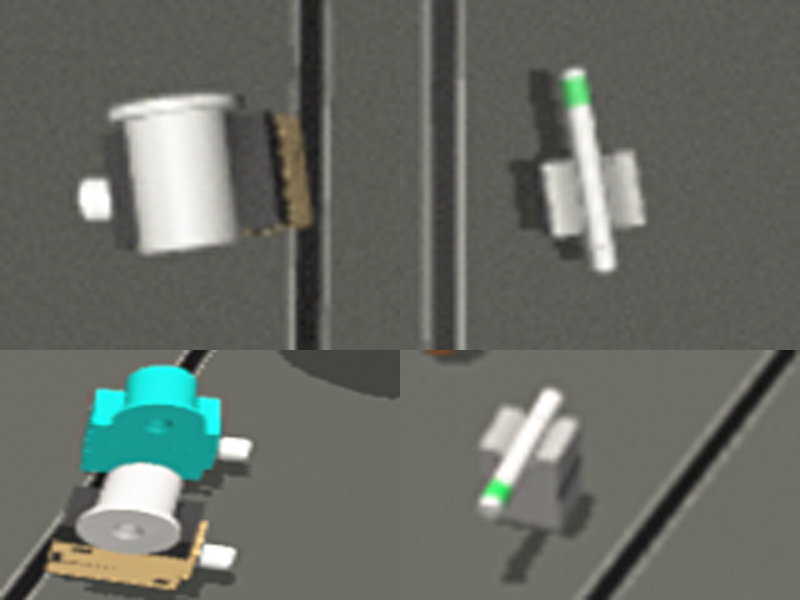

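The crops show the flange at the +x end of the sleeve, with a yaw of about +0.1. The pin's green end also points to +x, with a yaw of about +0.14. Next I'll move the wrist camera in front of the flange.

Call:
play_rows(moves=[[0,0.7,-0.8,-0.1,0,0,-1.15],[0,1.4,-1.6,-0.2,0,0,-2.3],[0,2.1,-2.4,-0.3,0,0,-3.45],[0,2.8,-3.2,-0.4,0,0,-4.6],[0,3.5,-4.0,-0.5,0,0,-5.75],[0,4.2,-4.8,-0.6,0,0,-6.9],[0,4.9,-5.6,-0.7,0,0,-8.05],[0,5.6,-6.4,-0.8,0,0,-9.2],[0,6.2,-7.2,-0.9,0,0,-10.35],[0,6.8,-8.0,-1.0,0,0,-11.5],[0,7.5,-8.9,-1.1,0,0,-12.65],[0,8.2,-9.8,-1.1,0,0,-13.8]])

```text
time_s: 1.1
tcp_pos: [611.5, 225.2, 200.0]
tcp_rot: [-2.553, -1.83, 0.003]
force: [0.1, -0.1, 0.8]
grip_width: 85.2
grasp_force: 0.0
```

Call:
play_rows(moves=[[0,0,0,0,0,0,-1.15],[0,0,0,0,0,0,-2.3],[0,0,0,0,0,0,-3.45],[0,0,0,0,0,0,-4.6],[0,0,0,0,0,0,-5.75],[0,0,0,0,0,0,-6.9],[0,0,0,0,0,0,-8.05],[0,0,0,0,0,0,-9.2],[0,0,0,0,0,0,-10.35],[0,0,0,0,0,0,-11],[0,0,0,0,0,0,-11],[0,0,0,0,0,0,-11]])

```text
time_s: 2.1
tcp_pos: [611.1, 227.2, 200.9]
tcp_rot: [3.137, 0.157, -0.002]
force: [-0.3, 0.1, -0.2]
grip_width: 85.4
grasp_force: 0.0
```

```bash
python3 - <<'E'
from h import *
s=sensors.sense();print(s['time_s'],s['tcp_pos'],s['tcp_rot'],s['joints'])
m,im,d=snap('wrist','w1')
print(np.round(m['pose'],3))
cv2.imwrite('pics/w1b.png',cv2.resize(im,(800,600))[:,:,::-1])
E
```

```text
2.1 [611.07560901 227.19297461 200.91097171] [ 3.13737934e+00  1.56859359e-01 -1.53463882e-03] [ 3.17765205e-01  2.51165790e-01  1.70307684e+00 -2.70557385e-05
  1.18837010e+00  1.78866096e+00]
[[ 1.01000e-01 -9.48000e-01 -3.01000e-01  6.86903e+02]
 [-9.95000e-01 -9.60000e-02 -3.00000e-02  2.34748e+02]
 [-0.00000e+00  3.03000e-01 -9.53000e-01  3.28703e+02]
 [ 0.00000e+00  0.00000e+00  0.00000e+00  1.00000e+00]]
```

View pics/w1b.png

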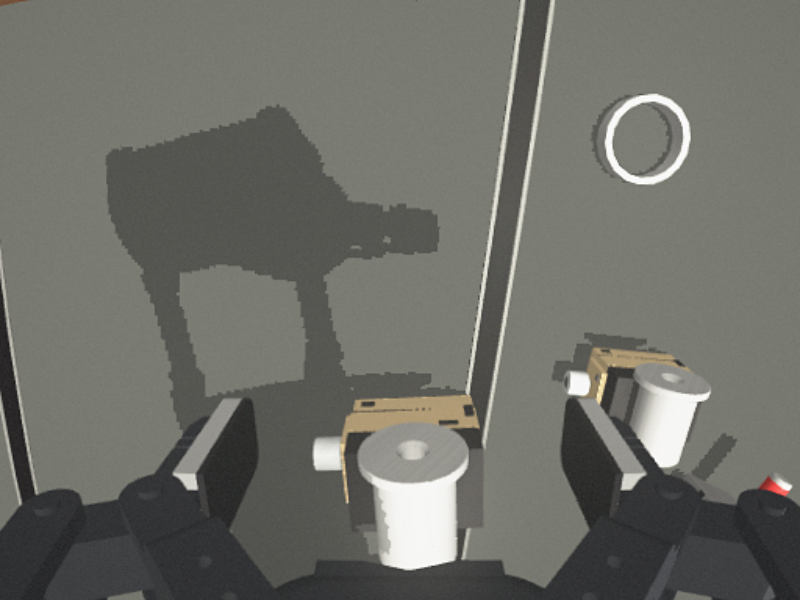

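The wrist view shows the flange centred near (413,455), with the bore mouth at about (413,451). I'll fit it from depth.

```bash
cat > fit.py <<'E'
from h import *
from scipy.optimize import least_squares
def sleeve(tag):
    m,im,d=load(tag);P=cloud(m,d);T=np.array(m['pose'])
    # seed: flange face region around pixel
    u0,v0=413/1.5625,455/1.5625
    vv,uu=np.mgrid[:384,:512]
    k=(abs(uu-u0)<38)&(abs(vv-v0)<24)&(d>0)
    Q=P[k];px=np.stack([uu[k],vv[k]],1)
    Q=Q[(Q[:,2]>48)&(Q[:,2]<112)]
    # RANSAC vertical-ish plane
    rng=np.random.default_rng(0);best=None
    for _ in range(800):
        a=Q[rng.choice(len(Q),3,False)];n=np.cross(a[1]-a[0],a[2]-a[0]);n/=np.linalg.norm(n)+1e-9
        if abs(n[0])<.8 or abs(n[2])>.2: continue
        i=abs((Q-a[0])@n)<1
        if best is None or i.sum()>best.sum(): best=i
    F=Q[best];c=F.mean(0);n=np.linalg.svd(F-c)[2][2];n*=np.sign(n[0])
    print('face pts',len(F),'n',n.round(4),'yaw',np.arctan2(n[1],n[0]))
    e=np.array([-n[1],n[0],0]);e/=np.linalg.norm(e)
    s=(F-c)@e; z=F[:,2]; print('s',s.min(),s.max(),'z',z.min(),z.max())
    cen=c+e*(s.min()+s.max())/2; cen+=n*0; print('centre by extent',cen)
    # circle fit to outer edge, r=30
    hull=cv2.convexHull(np.stack([s,z],1).astype(np.float32))[:,0]; hull=hull[hull[:,1]>70]
    r=least_squares(lambda p:np.hypot(hull[:,0]-p[0],hull[:,1]-p[1])-p[2],[0,80,30],loss='soft_l1').x
    C=c+e*r[0];C[2]=r[1];print('circle',r,'->',C)
    # sleeve body axis: points with z>90 behind the face
    B=P[(d>0)&(abs(uu-u0)<38)&(vv<384)];B=B[(B[:,2]>82)&((B-c)@n<-8)&((B-c)@n>-60)&(abs((B-c)@e)<26)]
    f=lambda p:np.hypot((B-c)[:,1]-p[0]-p[1]*(B-c)[:,0],B[:,2]-p[2])-23
    r=least_squares(f,[0,.1,80],loss='soft_l1');print('body',len(B),'dy at c',r.x,'y at face',c[1]+r.x[0],'c',c,'rms',np.std(r.fun))
sleeve('w1')
m,im,d=load('w1');P=cloud(m,d)
print(P[300:360:12,130].round(0).tolist())
g=P[(d>0)&(P[...,2]<8)&(P[...,2]>-8)];print('floor z',np.median(g[:,2]))
E
python3 fit.py
```

```text
face pts 2042 n [ 0.9897  0.143  -0.004 ] yaw 0.14350084158438417
s -30.07094602027607 29.609055699853457 z 50.51679563392423 110.49795567023563
centre by extent [525.35045264 216.48720638  83.11899685]
circle [-2.18721856e-02  8.04568241e+01  2.99803242e+01] -> [525.32055335 216.69413038  80.45682415]
body 2325 dy at c [-0.12101707  0.14256375 79.43517124] y at face 216.59476067677878 c [525.31742544 216.71577775  83.11899685] rms 0.506891636969815
[[617.0, 271.0, 236.0], [613.0, 271.0, 237.0], [608.0, 271.0, 236.0], [623.0, 262.0, 259.0], [624.0, 260.0, 264.0]]
floor z -0.6901646836673194
```

Call:
play_rows(moves=[[0,-0.24,-0.98,0,0,0,0],[0,-0.48,-1.96,0,0,0,0],[0,-0.72,-2.94,0,0,0,0],[0,-0.96,-3.92,0,0,0,0],[0,-1.2,-4.9,0,0,0,0],[0,-1.44,-5.88,0,0,0,0],[0,-1.68,-6.86,-0.1,0,0,0],[0,-1.92,-7.84,-0.15,0,0,0],[0,-2.16,-8.82,-0.2,0,0,0],[0,-2.4,-9.8,-0.3,0,0,0],[0,-2.6,-10.7,-0.3,0,0,0],[0,-2.75,-11.6,-0.3,0,0,0]])

```text
time_s: 3.15
tcp_pos: [500.1, -238.4, 189.2]
tcp_rot: [-3.137, -0.155, 0.001]
force: [0.1, 0.9, -0.8]
grip_width: 85.6
grasp_force: 0.0
```

Call:
play_rows(moves=[[0,0,0,0,0,0,0],[0,0,0,0,0,0,0],[0,0,0,0,0,0,0]])

```text
time_s: 3.4
tcp_pos: [501.3, -236.6, 189.3]
tcp_rot: [-3.137, -0.153, 0.0]
force: [0.1, 0.4, -1.9]
grip_width: 85.8
grasp_force: 0.0
```

```bash
cat > pin.py <<'E'
from h import *
from scipy.optimize import least_squares
import sys
s=sensors.sense();print(s['time_s'],s['tcp_pos'],s['tcp_rot'],s['joints'],s['force'])
m,im,d=snap('wrist','w2')
P=cloud(m,d);T=np.array(m['pose'])
hsv=cv2.cvtColor(im,cv2.COLOR_RGB2HSV)
g=(hsv[...,0]>45)&(hsv[...,0]<75)&(hsv[...,1]>110)&(d>0)
G=P[g];gc=np.median(G,0);print('green',g.sum(),gc)
# rod points: near line, z>47
k=(d>0)&(P[...,2]>44)&(P[...,2]<60)&(np.hypot(P[...,0]-gc[0],P[...,1]-gc[1])<110)
x0=np.array([gc[0]-38*np.cos(.14),gc[1]-38*np.sin(.14)])
Q=P[k];u=np.array([np.cos(.14),np.sin(.14)])
lat=lambda Q,y,a:-(Q[:,0]-x0[0])*np.sin(a)+(Q[:,1]-x0[1])*np.cos(a)-y
Q=Q[(abs(lat(Q,0,.14))<14)]
for it in range(2):
    r=least_squares(lambda p:np.hypot(lat(Q,p[0],p[1]),Q[:,2]-p[2])-6,[0,.14,46.5] if it==0 else r.x,loss='soft_l1',f_scale=.5)
    Q=Q[(abs(r.fun)<2)&(abs(lat(Q,*r.x[:2]))<5.8)] if it==0 else Q
y,a,z=r.x; u=np.array([np.cos(a),np.sin(a)]);n=np.array([-u[1],u[0]])
t=(Q[:,:2]-x0)@u; lo,hi=np.percentile(t,[.3,99.7]);print('yaw',a,'z',z,'len',hi-lo,len(Q),'ends',t.min(),t.max())
tg=(G[:,:2]-x0)@u;print('green band t',np.percentile(tg,[1,99]))
mid=x0+n*y+u*(lo+hi)/2;print('mid',mid,'from green',x0+n*y+u*(np.percentile(tg,[1,99]).mean()-39))
print('floor',np.median(P[(d>0)&(abs(P[...,2])<8)][:,2]))
cv2.imwrite('pics/w2b.png',cv2.resize(im,(800,600))[:,:,::-1])
E
python3 pin.py
```

```text
3.4 [ 501.2524533  -236.55067033  189.31239528] [-3.13710076e+00 -1.53169846e-01  2.94266662e-04] [-4.86204921e-01  7.95212330e-02  1.92490586e+00  6.10158768e-04
  1.13771167e+00  9.86762098e-01] [ 0.14539853  0.3720435  -1.87573252]
green 228 [ 508.53400335 -231.72429492   50.90291472]
yaw 0.15846455422516964 z 45.751425607239746 len 99.2215824735379 1513 ends -50.47195007064091 49.634163671860875
green band t [31.82854594 44.65758654]
mid [ 470.75125749 -237.68867929] from green [ 470.25761391 -237.76756572]
floor -0.691067630736427
```

View pics/w2b.png

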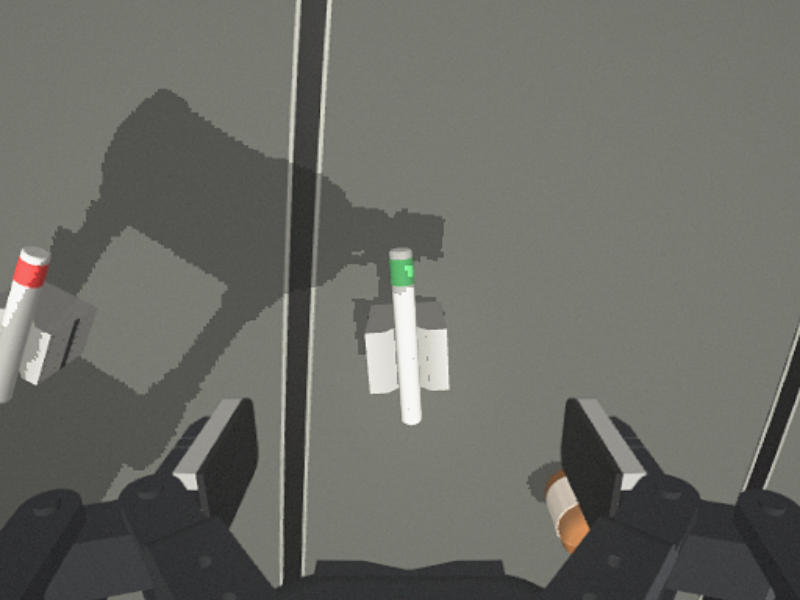

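The GO pin is centred in view. The band is at (402,270), the nose at (411,418), and the overhang is clear. I'll descend now.

Call:
play_rows(moves=[[0,-0.03,0.02,-0.5,0,0,0.1],[0,-0.06,0.04,-1.0,0,0,0.2],[0,-0.1,0.06,-1.5,0,0,0.4],[0,-0.13,0.07,-2.0,0,0,0.58],[0,-0.13,0.07,-2.4,0,0,0.58],[0,-0.13,0.07,-2.8,0,0,0.58],[0,-0.13,0.07,-3.1,0,0,0.58],[0,-0.13,0.07,-3.4,0,0,0.58],[0,-0.13,0.07,-3.6,0,0,0.58],[0,-0.13,0.07,-3.7,0,0,0.58],[0,-0.13,0.07,-3.7,0,0,0.58],[0,-0.13,0.07,-3.7,0,0,0.58]])

```text
time_s: 4.45
tcp_pos: [496.6, -233.9, 41.8]
tcp_rot: [3.132, 0.249, 0.001]
force: [-0.1, -0.4, 0.7]
grip_width: 85.0
grasp_force: 0.0
```

```bash
python3 - <<'E'
from h import *
s=sensors.sense();print(s['tcp_pos'],2*np.arctan2(s['tcp_rot'][1],s['tcp_rot'][0]),s['tcp_rot'],s['force'])
E
```

```text
[ 496.61674017 -233.94101554   41.78228424] 0.1586522567135481 [3.13150017e+00 2.48932150e-01 6.70841843e-04] [-0.12599871 -0.36908905  0.74513771]
```

Call:
play_rows(moves=[[0.7,0,0,0,0,0,0],[0.75,0,0,0,0,0,0],[0.8,0,0,0,0,0,0],[0.85,0,0,0,0,0,0],[0.9,0,0,0,0,0,0],[0.95,0,0,0,0,0,0],[1,0,0,0,0,0,0],[1,0,0,0,0,0,0],[1,0,0,0,0,0,0],[1,0,0,0,0,0,0],[1,0,0,0,0,0,0],[1,0,0,0,0,0,0]], force=40)

```text
time_s: 5.45
tcp_pos: [496.3, -233.9, 41.6]
tcp_rot: [3.132, 0.249, 0.0]
force: [-0.4, 0.6, 1.2]
grip_width: 10.7
grasp_force: 38.9
```

Gripped. Lifting and carrying it over.

Call:
play_rows(moves=[[1,0,0,0.2,0,0,0],[1,0,0,0.6,0,0,0],[1,0,0,1.2,0,0,0],[1,0,0,1.9,0,0,0],[1,0.1,0.3,2.5,0,0,0],[1,0.3,0.9,2.8,0,0,0],[1,0.6,1.7,2.8,0,0,0],[1,0.9,2.6,2.8,0,0,0],[1,1.2,3.5,2.8,0,0,0],[1,1.5,4.4,2.8,0,0,0],[1,1.8,5.3,2.8,0,0,-0.1],[1,2.1,6.2,2.8,0,0,-0.15]])

```text
time_s: 6.45
tcp_pos: [580.4, 15.8, 153.9]
tcp_rot: [3.133, 0.223, 0.001]
force: [0.3, -1.0, -0.9]
grip_width: 10.6
grasp_force: 39.0
```

Call:
play_rows(moves=[[1,0.3,0.9,0,0,0,0],[1,0.6,1.8,0,0,0,0],[1,0.9,2.7,0,0,0,0],[1,1.2,3.5,0,0,0,0],[1,1.4,4.3,0,0,0,0],[1,1.5,4.9,0,0,0,0],[1,1.5,5.3,-0.3,0,0,0],[1,1.5,5.48,-0.8,0,0,0],[1,1.5,5.48,-1.3,0,0,0],[1,1.5,5.48,-1.7,0,0,0],[1,1.5,5.48,-1.96,0,0,0],[1,1.5,5.48,-1.96,0,0,0]])

```text
time_s: 7.45
tcp_pos: [637.2, 232.0, 70.9]
tcp_rot: [3.132, 0.224, -0.011]
force: [0.3, -1.1, -1.9]
grip_width: 10.6
grasp_force: 39.0
```

```bash
python3 - <<'E'
from h import *
m,im,d=snap('wrist','w3')
s=sensors.sense();print(s['time_s'],s['tcp_pos'],2*np.arctan2(s['tcp_rot'][1],s['tcp_rot'][0]),s['tcp_rot'],s['force'],s['torque'],s['grip_width'])
cv2.imwrite('pics/w3b.png',cv2.resize(im[144:],(800,375))[:,:,::-1])
E
```

```text
7.5 [638.49587012 232.28588375  72.82029932] 0.14233452491887053 [ 3.1324123   0.22330233 -0.00658278] [ 0.01362456 -0.18192608 -0.57007127] [-0.04973491 -0.00651577 -0.01202565] 10.676884332038586
```

View pics/w3b.png

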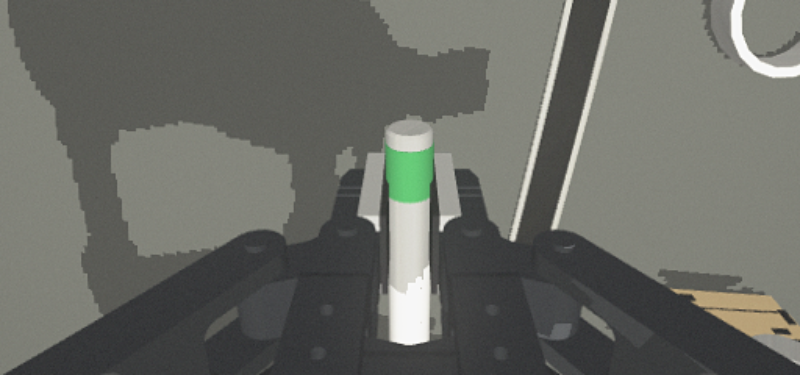

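The pin sits straight between the pads, with its butt end at about (409,132) in the crop. The sleeve is out of view. I'll let the arm settle, then fit the held pin's 3D axis.

Call:
play_rows(moves=[[1,0,0,0,0,0,0],[1,0,0,0,0,0,0],[1,0,0,0,0,0,0]])

```text
time_s: 7.75
tcp_pos: [641.4, 233.4, 76.8]
tcp_rot: [-3.133, -0.224, -0.004]
force: [-0.6, -0.3, -0.5]
grip_width: 10.1
grasp_force: 39.0
```

```bash
cat > held.py <<'E'
from h import *
from scipy.optimize import least_squares
m,im,d=snap('wrist','w4')
s=sensors.sense();tcp=np.array(s['tcp_pos']);print(s['time_s'],tcp,2*np.arctan2(s['tcp_rot'][1],s['tcp_rot'][0]),s['tcp_rot'],s['force'])
P=cloud(m,d);a0=.143;u=np.array([np.cos(a0),np.sin(a0),0]);n=np.array([-u[1],u[0],0])
vv,uu=np.mgrid[:384,:512]
k=(d>0)&(abs(uu-262)<22)&(vv>215)&(vv<365)
Q=P[k]-[tcp[0],tcp[1],0];t=Q@u;l=Q@n;z=Q[:,2]
k2=(abs(l)<8)&(abs(z-(tcp[2]+5))<12)&(t<40);t,l,z=t[k2],l[k2],z[k2]
f=lambda p:np.hypot(l-p[0]-p[1]*t,z-p[2]-p[3]*t)-6
r=least_squares(f,[0,0,tcp[2]+5,0],loss='soft_l1',f_scale=.3)
i=abs(r.fun)<1.5
print(len(t),i.sum(),'t range',np.percentile(t[i],[0.5,99.5]),'lat0',r.x[0],'dyaw',r.x[1],'z-tcp',r.x[2]-tcp[2],'z at tcp',r.x[2],'pitch',r.x[3],np.std(r.fun[i]))
print('z at nose',r.x[2]-76*r.x[3])
for x in np.arange(-35,30,8):
    j=i&(abs(t-x)<4); 
    if j.sum()>5: print(x,j.sum(),'ztop',np.percentile(z[j],90).round(2))
E
python3 held.py
```

```text
7.8 [641.34241589 233.41835312  76.727577  ] -6.140739292320965 [-3.13298193 -0.22351847 -0.00411072] [-0.3769245  -0.62282127 -1.61722927]
4327 3808 t range [-41.206852    24.03285458] lat0 -0.001578143558023792 dyaw -0.002925129436852828 z-tcp 4.104847083715043 z at tcp 80.83242408610607 pitch 0.008452662268034709 0.4837455190337528
z at nose 80.19002175373544
-35 375 ztop 86.68
-27 404 ztop 86.7
-19 410 ztop 86.79
-11 411 ztop 86.87
-3 439 ztop 86.96
5 453 ztop 87.11
13 615 ztop 87.17
21 596 ztop 87.06
```

Call:
play_rows(moves=[[1,-0.12,-0.02,-0.01,0,0,0],[1,-0.3,-0.04,-0.02,0,0,0],[1,-0.5,-0.07,-0.03,0,0,0],[1,-0.65,-0.09,-0.03,0,0,0],[1,-0.74,-0.107,-0.03,0,0,0],[1,-0.74,-0.107,-0.03,0,0,0],[1,-0.74,-0.107,-0.03,0,0,0],[1,-0.74,-0.107,-0.03,0,0,0]])

```text
time_s: 8.47
tcp_pos: [610.9, 229.1, 74.1]
tcp_rot: [-3.133, -0.224, -0.001]
force: [-0.3, -0.1, -1.4]
grip_width: 10.5
grasp_force: 39.0
```

```bash
python3 held.py; python3 - <<'E'
from h import *
s=sensors.sense();print(s['tcp_pos'],s['force'])
snap('scene','s1');b=load('s1')[1]; t=snap('top','t1')[1]
a=cv2.resize(b[160:260,310:430],(600,500),interpolation=cv2.INTER_CUBIC)
cv2.imwrite('pics/s1b.png',a[:,:,::-1])
E
```

```text
8.5167 [611.01263514 229.14017024  74.07186866] -6.1404205568612955 [-3.13344009e+00 -2.24053076e-01 -9.75383909e-04] [ 0.50288268 -0.50922567 -0.38123963]
4332 3799 t range [-41.31774398  23.85338987] lat0 0.009730927252141027 dyaw -0.002272087905670867 z-tcp 4.0001118864856835 z at tcp 78.07198055107817 pitch 0.005026650597730748 0.48062145150924307
z at nose 77.68995510565064
-35 371 ztop 84.13
-27 408 ztop 84.13
-19 412 ztop 84.11
-11 414 ztop 84.21
-3 428 ztop 84.17
5 455 ztop 84.33
13 611 ztop 84.35
21 587 ztop 84.24
[611.01263514 229.14017024  74.07186866] [ 0.50288268 -0.50922567 -0.38123963]
```

View pics/s1b.png

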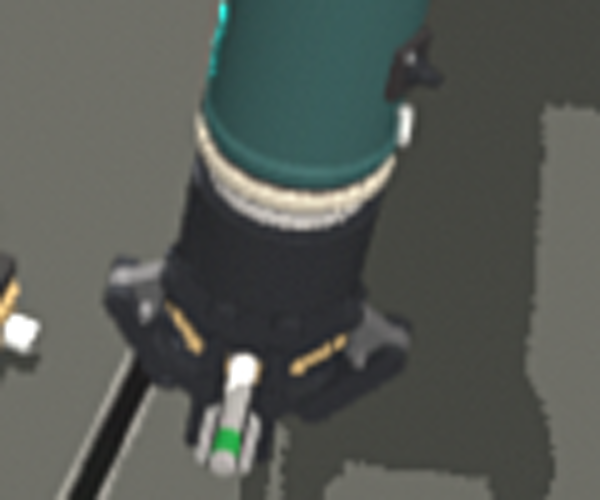

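The scene view shows the pin held straight towards the flange, which the wrist hides. I'll raise it about 1 mm and start it in gently.

Call:
play_rows(moves=[[1,0,0,0.028,0,0,0],[1,-0.05,-0.007,0.028,0,0,0],[1,-0.11,-0.016,0.028,0,0,0],[1,-0.17,-0.024,0.028,0,0,0],[1,-0.23,-0.033,0.028,0,0,0],[1,-0.29,-0.042,0.028,0,0,0],[1,-0.35,-0.05,0.028,0,0,0],[1,-0.41,-0.059,0.028,0,0,0],[1,-0.47,-0.068,0.028,0,0,0],[1,-0.5,-0.072,0.028,0,0,0],[1,-0.5,-0.072,0.028,0,0,0],[1,-0.5,-0.072,0.028,0,0,0]])

```text
time_s: 9.62
tcp_pos: [590.6, 226.2, 75.1]
tcp_rot: [-3.134, -0.224, -0.0]
force: [-0.0, 0.5, -1.0]
grip_width: 10.5
grasp_force: 39.0
```

```bash
python3 held.py; python3 - <<'E'
from h import *
s=sensors.sense();print(s['force'],s['torque'])
E
```

```text
9.6667 [590.75168886 226.19290362  75.09230232] -6.140422168069513 [-3.13350932e+00 -2.24055488e-01 -4.48239294e-04] [ 0.12356131  1.02124172 -0.04607567]
4319 3787 t range [-41.2395344   23.80132027] lat0 -0.005857826792481971 dyaw -0.0026285412489321196 z-tcp 3.9483944554002335 z at tcp 79.04069677812208 pitch 0.004240697376011391 0.49440148007964074
z at nose 78.71840377754522
-35 383 ztop 85.15
-27 415 ztop 85.12
-19 402 ztop 85.08
-11 421 ztop 85.23
-3 427 ztop 85.0
5 447 ztop 85.29
13 610 ztop 85.37
21 583 ztop 85.2
[ 0.12356131  1.02124172 -0.04607567] [-0.04774578  0.01750123  0.02478819]
```

There's no contact force with the nose about 10 mm inside. I'll continue to a depth of about 50 mm.

Call:
play_rows(moves=[[1,-0.05,-0.007,0,0,0,0],[1,-0.14,-0.02,0,0,0,0],[1,-0.23,-0.033,0,0,0,0],[1,-0.32,-0.046,0,0,0,0],[1,-0.41,-0.059,0,0,0,0],[1,-0.5,-0.072,0,0,0,0]])

```text
time_s: 10.17
tcp_pos: [570.1, 223.2, 75.0]
tcp_rot: [3.134, 0.224, -0.0]
force: [0.1, -0.1, -1.0]
grip_width: 10.7
grasp_force: 39.0
```

Call:
play_rows(moves=[[1,-0.09,-0.013,0,0,0,0],[1,-0.18,-0.026,0,0,0,0],[1,-0.27,-0.039,0,0,0,0],[1,-0.36,-0.052,0,0,0,0],[1,-0.45,-0.065,0,0,0,0],[1,-0.52,-0.075,0,0,0,0],[1,-0.52,-0.075,0,0,0,0],[1,-0.52,-0.075,0,0,0,0]])

```text
time_s: 10.83
tcp_pos: [549.7, 220.3, 75.0]
tcp_rot: [-3.134, -0.224, -0.0]
force: [0.3, -0.6, -0.1]
grip_width: 10.8
grasp_force: 39.0
```

```bash
python3 held.py | head -3; python3 - <<'E'
from h import *
s=sensors.sense();print(s['force'],s['torque'])
E
```

```text
10.8833 [549.96109435 220.33604037  75.10295898] -6.140338450663653 [-3.13351100e+00 -2.24187444e-01 -6.21056074e-04] [-0.53205417 -0.04004707 -1.09850319]
4067 3182 t range [-28.63560901  23.75755235] lat0 0.01131483971949596 dyaw -0.0013911047581834383 z-tcp 4.026809528684041 z at tcp 79.12976851365765 pitch -0.006017951587524494 0.5221420040110447
z at nose 79.58713283430951
[-0.53205417 -0.04004707 -1.09850319] [-0.01886302 -0.01680263 -0.02092163]
```

Call:
play_rows(moves=[[1,-0.08,-0.011,0,0,0,0],[1,-0.15,-0.021,0,0,0,0],[1,-0.15,-0.021,0,0,0,0],[1,-0.15,-0.021,0,0,0,0]])

```text
time_s: 11.22
tcp_pos: [543.6, 219.4, 74.9]
tcp_rot: [3.134, 0.224, -0.0]
force: [0.1, -0.1, -0.7]
grip_width: 10.8
grasp_force: 39.0
```

Call:
play_rows(moves=[[0.85,0,0,0,0,0,0],[0.8,0,0,0,0,0,0],[0.7,0,0,0,0,0,0],[0.6,0,0,0,0,0,0],[0.5,0,0,0,0,0,0],[0.5,0,0,0,0,0,0],[0.5,0,0,0,0,0,0]])

```text
time_s: 11.8
tcp_pos: [543.9, 219.4, 75.0]
tcp_rot: [-3.134, -0.224, -0.0]
force: [0.4, -0.9, -0.5]
grip_width: 42.9
grasp_force: 0.0
```

```bash
python3 held.py | head -3; python3 - <<'E'
from h import *
s=sensors.sense();print(s['force'],s['torque'],s['grip_width'])
E
```

```text
11.85 [543.83228352 219.42873715  74.99166006] 0.1427654932311965 [ 3.13357429e+00  2.24063841e-01 -3.56216437e-05] [-0.23401249  0.29117178  0.06087365]
3651 3053 t range [-23.07361278  24.016261  ] lat0 0.04399728869798128 dyaw 0.005566625262663444 z-tcp 3.4551480790979667 z at tcp 78.44680813801382 pitch -0.009267807370526817 0.5122289458839855
z at nose 79.15116149817386
[-0.23401249  0.29117178  0.06087365] [ 0.04633821 -0.02462026 -0.00734676] 42.577223084287354
```

Released; the pin rests in the bore. I'll retreat along the axis past the butt and shut the fingers.

Call:
play_rows(moves=[[0.5,0.1,0.014,0,0,0,0],[0.5,0.3,0.043,0,0,0,0],[0.5,0.6,0.086,0,0,0,0],[0.5,0.9,0.13,0,0,0,0],[0.5,1.2,0.173,0,0,0,0],[0.6,1.36,0.196,0.1,0,0,0],[0.9,1.36,0.196,0.25,0,0,0],[1,1.36,0.196,0.25,0,0,0],[1,1.36,0.196,0.25,0,0,0],[1,1.36,0.196,0.25,0,0,0],[1,1.36,0.196,0.25,0,0,0],[1,1.36,0.196,0.25,0,0,0]])

```text
time_s: 12.85
tcp_pos: [597.6, 227.2, 84.8]
tcp_rot: [3.133, 0.224, -0.001]
force: [0.4, 0.6, -0.3]
grip_width: -0.1
grasp_force: 0.0
```

```bash
python3 - <<'E'
from h import *
m,im,d=snap('wrist','w5')
s=sensors.sense();print(s['time_s'],s['tcp_pos'],s['force'],s['torque'],s['grip_width'])
cv2.imwrite('pics/w5b.png',cv2.resize(im,(640,480))[:,:,::-1])
E
```

```text
12.9 [597.67480806 227.20087096  84.81836893] [-0.03391224 -0.42841937  0.10758242] [-0.00942504  0.00951572  0.00130749] -0.08531454370854694
```

View pics/w5b.png

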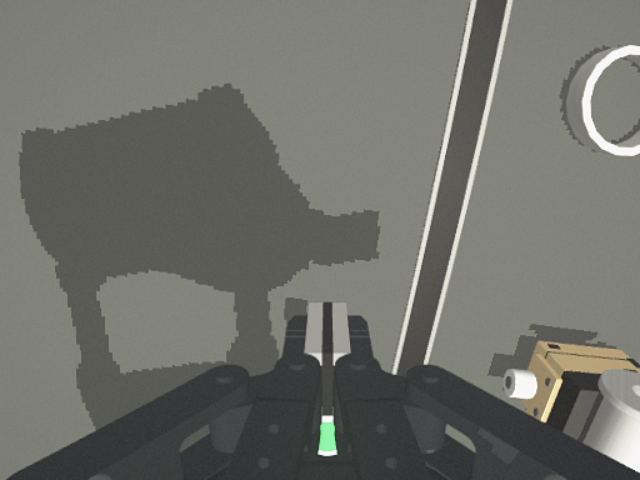

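The fingers are shut just outboard of the butt, with the green band behind them at (327,437). Now the push.

Call:
play_rows(moves=[[1,-0.2,-0.029,0,0,0,0],[1,-0.35,-0.05,0,0,0,0],[1,-0.45,-0.065,0,0,0,0],[1,-0.55,-0.079,0,0,0,0],[1,-0.65,-0.094,0,0,0,0],[1,-0.75,-0.108,0,0,0,0],[1,-0.85,-0.122,0,0,0,0],[1,-0.95,-0.137,0,0,0,0],[1,-1.05,-0.151,0,0,0,0],[1,-1.15,-0.166,0,0,0,0],[1,-1.25,-0.18,0,0,0,0],[1,-1.35,-0.195,0,0,0,0]])

```text
time_s: 13.9
tcp_pos: [543.9, 219.4, 85.1]
tcp_rot: [-3.134, -0.224, -0.0]
force: [0.1, 0.1, 0.4]
grip_width: -0.1
grasp_force: 0.3
```

Call:
play_rows(moves=[[1,-0.03,-0.004,0,0,0,0],[1,-0.06,-0.009,0,0,0,0],[1,-0.06,-0.009,0,0,0,0],[1,-0.06,-0.009,0,0,0,0]])

```text
time_s: 14.23
tcp_pos: [541.7, 219.1, 85.0]
tcp_rot: [3.134, 0.224, -0.0]
force: [-0.5, -0.5, 0.2]
grip_width: -0.3
grasp_force: 0.0
```

Call:
play_rows(moves=[[1,-0.02,-0.003,0,0,0,0],[1,-0.04,-0.006,0,0,0,0],[1,-0.06,-0.009,0,0,0,0],[1,-0.08,-0.012,0,0,0,0],[1,-0.1,-0.014,0,0,0,0],[1,-0.1,-0.014,0,0,0,0],[1,-0.1,-0.014,0,0,0,0]])

```text
time_s: 14.82
tcp_pos: [537.7, 218.6, 85.0]
tcp_rot: [-3.134, -0.224, 0.0]
force: [-0.8, -0.3, 0.4]
grip_width: 0.0
grasp_force: 0.0
```

Call:
play_rows(moves=[[1,-0.01,-0.001,0,0,0,0],[1,-0.02,-0.003,0,0,0,0],[1,-0.02,-0.003,0,0,0,0],[1,-0.02,-0.003,0,0,0,0]])

```text
time_s: 15.15
tcp_pos: [537.4, 218.5, 85.1]
tcp_rot: [-3.133, -0.224, -0.001]
force: [2.3, 0.7, -0.4]
grip_width: -0.2
grasp_force: 1.0
```

Call:
play_rows(moves=[[1,-0.01,-0.001,0,0,0,0],[1,-0.02,-0.003,0,0,0,0],[1,-0.02,-0.003,0,0,0,0],[1,-0.02,-0.003,0,0,0,0]])

```text
time_s: 15.48
tcp_pos: [537.4, 218.6, 85.2]
tcp_rot: [-3.133, -0.224, -0.004]
force: [5.1, 1.4, -4.3]
grip_width: 0.3
grasp_force: 2.7
```

The tool has stopped against something solid, presumably the flange face. I'll back off and check whether the end is flush.

Call:
play_rows(moves=[[1,0.2,0.029,0,0,0,0],[1,0.6,0.086,0,0,0,0],[1,1.2,0.173,0.3,0,0,0],[1,1.9,0.27,1.0,0,0,0],[1,2.3,0.33,1.8,0,0,0],[1,2.3,0.33,2.6,0,0,0],[1,2.3,0.33,2.8,0,0,0],[1,2.3,0.33,2.8,0,0,0],[1,2.3,0.33,2.8,0,0,0],[1,2.3,0.33,2.8,0,0,0]])

```text
time_s: 16.32
tcp_pos: [626.4, 231.0, 194.5]
tcp_rot: [3.133, 0.224, -0.007]
force: [0.2, -0.4, -0.7]
grip_width: -0.5
grasp_force: 0.0
```

```bash
cat > chk.py <<'E'
from h import *
m,im,d=snap('wrist','w6');P=cloud(m,d)
s=sensors.sense();print(s['time_s'],s['tcp_pos'],s['force'])
K=np.array(m['camera_matrix']);T=np.linalg.inv(m['pose'])
p=cv2.projectPoints(np.array([[525.3,216.6,79.5]]),cv2.Rodrigues(T[:3,:3])[0],T[:3,3],K,np.array(m['dist_coeffs']))[0].ravel();print(p)
u,v=p.astype(int)
n=np.array([.9898,.1425]);q=(P[...,:2]-[525.3,216.6])@n;l=(P[...,:2]-[525.3,216.6])@[-.1425,.9898]
z=P[...,2];r=np.hypot(l,z-79.5);near=(abs(q)<8)&(d>0)&(abs(z-80)<40)
for a,b in((0,3),(0,5),(5,6.5),(10,20),(20,28)):
    k=near&(r>=a)&(r<b);print(a,b,k.sum(),np.median(q[k]),np.percentile(q[k],[10,90]))
vs,us=slice(max(v-50,0),v+50),slice(u-65,u+65)
c=cv2.resize(im[vs,us],None,fx=5,fy=5,interpolation=cv2.INTER_CUBIC);cv2.imwrite('pics/w6b.png',c[:,:,::-1])
E
python3 chk.py
```

```text
16.3667 [626.23187509 230.96243452 194.12502267] [ 0.18817046 -0.14095785 -0.0879172 ]
[261.34209911 307.22370846]
  return _methods._mean(a, axis=axis, dtype=dtype,
  ret = ret.dtype.type(ret / rcount)
Traceback (most recent call last):
  File "chk.py", line 10, in <module>
    k=near&(r>=a)&(r<b);print(a,b,k.sum(),np.median(q[k]),np.percentile(q[k],[10,90]))
                                                          ~~~~~~~~~~~~~^^^^^^^^^^^^^^
IndexError: index -1 is out of bounds for axis 0 with size 0
```

The closed fingers block the view, so I'll open them at this height.

Call:
play_rows(moves=[[0,0.2,0.03,0.2,0,0,0],[0,0.2,0.03,0.2,0,0,0],[0,0.2,0.03,0.2,0,0,0],[0,0.2,0.03,0.2,0,0,0],[0,0.2,0.03,0.2,0,0,0],[0,0.2,0.03,0.2,0,0,0],[0,0.2,0.03,0.2,0,0,0],[0,0.2,0.03,0.2,0,0,0],[0,0.2,0.03,0.2,0,0,0]])

```text
time_s: 17.12
tcp_pos: [636.2, 232.7, 205.0]
tcp_rot: [-3.134, -0.224, 0.0]
force: [-0.3, 0.0, 0.3]
grip_width: 85.3
grasp_force: 0.0
```

```bash
python3 chk.py
```

```text
17.1667 [636.20934465 232.71825938 205.06128944] [ 0.6580851   0.00411594 -0.11508073]
[261.77466274 310.096694  ]
0 3 21 -0.2462978787695941 [-0.72177461  0.17122419]
0 5 72 -0.24281631026773592 [-1.16142985  0.33095042]
5 6.5 54 -1.2248622896588977 [-3.68922782  0.08284031]
10 20 744 0.05936684676910851 [-0.60049184  0.71426149]
20 28 980 0.107054760115257 [-0.51896448  0.75723069]
```

View pics/w6b.png

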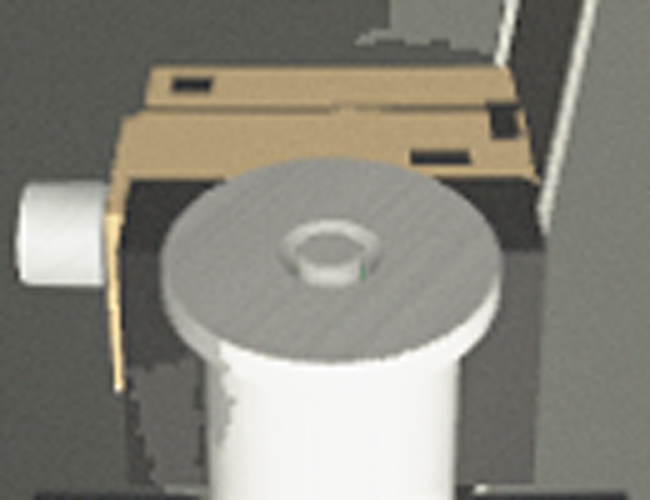

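The butt end face (330,248) is flush in the mouth: depth puts it 0.3 mm behind the flange face. The robot is clear, so I'm handing in.

```bash
python3 -c "
from plant import workorder
print(workorder.job_done())"
```

```text
the job is handed in; nothing more can be done
None
```

The GO pin slid through the sleeve without forcing and is flush with the flange face to within about 0.3 mm, so its nose should stand out about 30 mm at the far side (not viewed directly); the NO-GO pin and the bystanders were not touched, and the job was handed in at about 17 s.

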